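# Stand the wide machine foot in the drying box

## Task

Put the machine foot with the wider round base into the grey drying box: its base has to go in tilted through the hatch in the roof, which is narrower than the base, and then be righted and set down gently - not dropped - so that the foot stands upright on the tray inside, with its base under the roof and its head sticking up out of the hatch. Let go of it there, and leave the other machine foot standing where it is.

Things in the scene. Friction and masses are not known exactly. Their poses are not given: they have to be found in the camera images.
- wide_foot: machine levelling foot, loose, standing base down: round black base 100 mm across, 14 mm thick, with a hub 36 mm across up to 28 mm; upright 16 mm steel stem; on top a 24 mm square steel head from 140 to 185 mm height. 0.26 to 0.48 kg. Origin: centre of the underside; z up along the stem. The one to put in the box. Which foot stands where changes.
- wide_foot_head (a point): middle of the wide foot's square head, 162 mm above its underside: the place to grip it; x and y are square to the head's flat sides. A flange 28 mm across lies under the head. Gripped with the fingers closing across the hatch's width, the foot cannot swing in them.
- small_foot: machine levelling foot, loose, standing base down: round black base 64 mm across, 14 mm thick, with a hub 36 mm across up to 28 mm; upright 16 mm steel stem; on top a 24 mm square steel head from 140 to 185 mm height. 0.28 kg. Origin: centre of the underside; z up along the stem. As tall, but the base is smaller: leave it alone.
- drying_box: grey sheet-steel box fixed on the bench, 206 x 206 mm, 125 mm high, walls 3 mm; inside 200 x 200 mm. Origin: centre of its underside, z up; the front (-x) has a low viewing window. Its floor inside is a flat level tray, 194 mm square, on springs (3 N per mm, 8 mm of travel); its top stands 14 to 34 mm above the bench: the height changes and is not reported, so feel for it.
- hatch (a point): centre of the hatch in the box's flat roof, at 125 mm height: 86 mm wide along the box's x, 130 mm long along its y, edges turned down 14 mm. Too narrow for the wide base upright; leaning about 33 degrees along x the base passes with 7 mm to spare: lower edge first, sliding under the roof on that side, then righting as the other edge drops in.
Mind the look-alikes: they are no part of the job. What is shaped like the wide_foot but green is not meant.

How it is judged:
By the outcome, as a careful person would: the job done as asked, in the order asked, and still so for the second after the job is handed in, with the robot touching nothing.
It also fails if it takes over 56 s, if anything falls off the work surface, if the arm or the gripper's body presses on something with over 40 N, if the wrist force passes 120 N, or if a joint passes its speed limit or range.

## Robot

A 6-joint arm with a two-finger parallel gripper is mounted at the origin on a cart in front of the work surface, level with it; the furniture and walls round the work are solid. World frame = base frame: x ahead of the robot, y to its left, z up, the work surface at z = 0. Lengths are in mm, angles in rad, forces in N, time in s.
With the tool pointing down it reaches from about 425 to 925 mm from the base axis. Payload 12.5 kg.
Tool frame: the origin (TCP) lies at the very end of the fingers, on their centre line; the grasp point (between the pads) lies grip_depth behind it (grip_depth is the distance from the TCP to the grasp point, in mm); z points along the fingers, y is the line along which they close (so a half turn about z gives the same grasp; the last joint's range is limited). The gripper opens to 85 mm and grips with 20 to 120 N. Pads are 22 mm wide; open, the fingers measure 114 mm over their backs; the gripper's body (76 mm by 85 mm) begins 54 mm behind the grasp point. The pads swing forward as they close: fully open they stand 13 mm farther back than shut.
Start: joints at [-0.106, 0.491, 1.559, -0, 1.092, -0.106], TCP at [625.016, 0.021, 231.327] pointing down, gripper open.
Joint ranges: [-3.1, 3.1], [-0.84, 2.19], [0.05, 2.79], [-1.13, 4.28], [0.06, 2.93], [-2.69, 2.69]. Speed limits (rad/s): [2.22, 2.22, 2.79, 3.14, 3.14, 3.14].

## Interface

Orientations are given as [roll, pitch, yaw] about the fixed x, y, z axes, in that order (R = Rz(yaw) Ry(pitch) Rx(roll)).
In Python, from cell import get_state, snapshot, sign_off, regions_of, grip_depth gives the robot as it stands. The module is installed in compiled form; this text tells all that it offers.
- The arm moves only by the tool arm_command, never from a script. Its argument "commands" is a list that holds one entry, the list of rows, each a list of 7 numbers: the shift along the world's x, y, z as a fraction of full scale, then the turn, a rotation vector about the world's x, y, z as a fraction of full scale, then the opening, from -1 (shut) to 1 (fully open). A call has exactly 5 rows; each row shifts and turns the commanded pose from where the row before left it; what a row does not reach is not made up. Full scale, the value 1, is 0.03 m for a shift and 120 degrees for a turn. A row lasts 1/10 s, in which the tool goes at most 50 mm and 8.59 degrees, less where a joint would pass 70% of its speed; a pose out of reach is approached as far as the arm can. A call with a number of a shift or a turn outside -1 to 1 is refused whole. A call with a gripper value outside its range is refused whole. The fingers move at their own pace and stop on an object; the grip force is fixed at half the most. Time passes only in rows, so rows that do not move let the fingers close, or fill a call up. It gives the time, the measured TCP pose, the force, the opening and the grip force at its end, in the units of the state.
- get_state(): the state, without advancing time (a new reading comes with each control period).
- snapshot(name): name is "scene" or "side" or "wrist"; returns a dict with "pixels" (420x560x3 uint8, red, green, blue), "camera_matrix" (3x3 intrinsics, pixels), "k1" (the pictures are not rectified: a ray, as slopes to the right and down, at radius r is drawn at 1 + k1 r^2 times it, then the intrinsics apply), "T" (4x4, takes a point from camera to world coordinates). Camera axes: x right, y up, looking along -z (the intrinsics and any distortion apply to the point x, -y, -z); pixel columns grow to the right and rows downward; lengths in mm; the calibration is good to about 2 mm. A picture is of the moment at which its call begins. There is no depth.
- sign_off(): hands the job in; it is judged then, once.
Trained networks look in a picture, given as the dict that the camera call returned (one of the last four; its "shot" number tells which), for a name from the list of things; names that differ only in an ending like _2 or _b are one class to them, and where a whole thing is asked for, a point or a joint stands for the part that bears it (a point fixed in the world has none). Each returns a list of dicts, best first, with "conf" (0 to 1); they miss things now and then, are a little off and sometimes report something else, mostly with a low value. They report only what shows in the picture. A call takes as long as a camera call. They do not tell look-alikes from the thing itself.
- regions_of(query, picture): "region" (420x560 bool, what is visible of it) and "extent" ([left, top, width, height] in pixels, round what is visible of it).
The state is a dict: "t": time; "qpos": joint angles; "qd": joint speeds; "effort": joint torques, N m; "tool_pos": TCP position; "eef_rot": TCP orientation; "contact_force": force on the tool from outside, world axes, zero at the start; "wrist_torque": the same for the moment, N m; "gripper_width": finger opening in mm; "grip_force": force on a finger pad.
Only numpy, scipy, OpenCV 4.12 (cv2) and the standard library are available. Lean on these libraries where they do the work, as an engineer would, in place of code of your own. Each camera call takes 0.05 s, during which the arm holds its last target. There are 200 camera calls.

## Working session

There is one attempt and no reset: what is moved stays moved. The work goes in short steps, Python scripts to look and compute and a tool call to move; the robot and the scene stay as the last step left them, time stands still between calls to the robot, and variables do not carry over. Pictures are saved under pics/ and viewed, at most 10 in all, crops included, and the job is handed in when it is done.

Besides the shell and the picture viewer there is one more tool, called as name([rows], argument=value, ...), one row to a line, values as JSON. arm_command: Moves the arm, as the interface text tells. Its arguments: {"type":"object","properties":{"commands":{"type":"array","items":{"type":"array","items":{"type":"array","items":{"type":"number","minimum":-1,"maximum":1}}}}},"required":["commands"]}

```bash
mkdir -p pics
cat > h.py <<'E'
import numpy as np, cv2
from cell import *
def save(p,n,crop=None,s=1):
    im=p["pixels"][:,:,::-1]
    if crop: l,t,w,h=crop; im=im[t:t+h,l:l+w]
    im=cv2.resize(im,None,fx=s,fy=s,interpolation=cv2.INTER_CUBIC); cv2.imwrite("pics/"+n,im)
def ray(p,uv):
    K=p["camera_matrix"]; d=cv2.undistortPoints(np.array([[uv]],float),K,np.array([p["k1"],0,0,0,0.]))[0,0]
    T=np.array(p["T"]); v=T[:3,:3]@np.array([d[0],-d[1],-1]); return T[:3,3],v
def at_z(p,uv,z):
    o,v=ray(p,uv); return o+v*(z-o[2])/v[2]
def proj(p,X):
    T=np.array(p["T"]); c=T[:3,:3].T@(np.array(X,float)-T[:3,3]); a=np.array([c[0],-c[1]])/-c[2]; a=a*(1+p["k1"]*(a@a)); K=np.array(p["camera_matrix"]); return K[:2,:2]@a+K[:2,2]
E
python3 - <<'E'
from h import *
print(grip_depth, get_state())
for n in("scene","side"):
    p=snapshot(n); save(p,n+"0.png",s=1.4); print(n,np.array(p["T"]).round(2).tolist(),p["k1"])
    for q in("wide_foot","small_foot","drying_box"):
        for r in regions_of(q,p): print(q,r["conf"],r["extent"])
E
```

```text
18.700000000000003 {'t': 0.0, 'qpos': array([-1.05622346e-01,  4.91577645e-01,  1.55947236e+00, -1.66551630e-05,
        1.09171542e+00, -1.05593153e-01]), 'qd': array([ 0.0008088 , -0.00034082, -0.00075145,  0.00094261,  0.00158728,
        0.00026554]), 'effort': array([-2.53899279e-04, -6.18447447e+01, -2.61596632e+01, -1.41405640e-04,
        4.01603000e-03, -9.44706159e-06]), 'tool_pos': array([6.24759745e+02, 3.04351260e-02, 2.30708618e+02]), 'eef_rot': array([-3.14042486e+00, -1.08918026e-04,  1.57077476e+00]), 'contact_force': array([ 0.13691018, -0.15215322,  0.6566699 ]), 'wrist_torque': array([ 0.00473384, -0.05225953,  0.02099481]), 'grip_force': 0.0, 'gripper_width': 85.82530998113232}
scene [[0.85, 0.32, -0.41, 15.51], [-0.52, 0.53, -0.67, -783.87], [0.01, 0.78, 0.62, 761.45], [0.0, 0.0, 0.0, 1.0]] -0.09328517526758302
wide_foot 0.79 [306.7, 186.4, 44.6, 92.1]
wide_foot 0.79 [164.1, 131.8, 37.8, 86.6]
wide_foot 0.76 [184.4, 165.4, 51.8, 85.7]
drying_box 0.55 [222.9, 122.2, 106.3, 100.9]
side [[0.81, 0.28, -0.51, -72.09], [-0.58, 0.36, -0.73, -899.93], [-0.02, 0.89, 0.46, 620.23], [0.0, 0.0, 0.0, 1.0]] 0.01952403316040006
wide_foot 0.69 [195.2, 186.6, 35.4, 70.8]
wide_foot 0.67 [292.4, 194.4, 36.8, 76.6]
wide_foot 0.6 [174.3, 171.9, 32.3, 66.3]
small_foot 0.88 [321.3, 226.5, 30.4, 77.4]
drying_box 0.69 [218.2, 166.4, 82.3, 72.9]
```

View pics/scene0.png

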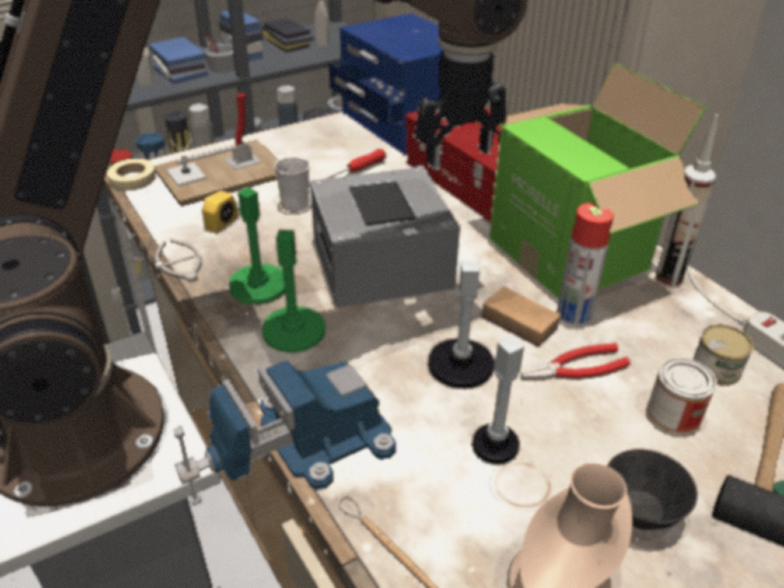

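View pics/side0.png

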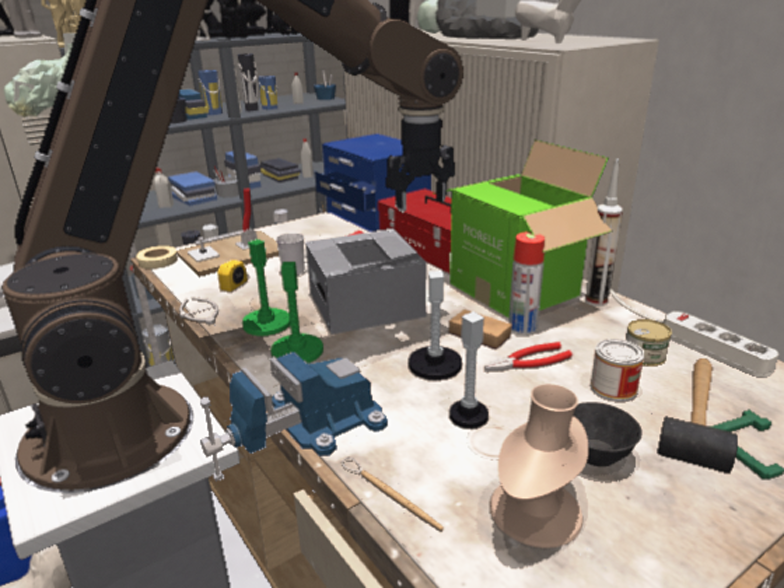

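The scene picture shows four candidates (original pixels): two green feet at about (182,175) and (208,205), which are excluded. A black-based foot with the wider base is at (330,258), with its head at (335,197). A black-based foot with the smaller base is at (354,316). The black foot at (330,258) fits; I'll confirm it in a crop.

Run:
```python
from h import *
p=snapshot("scene"); save(p,"crop1.png",(215,110,160,225),2.6)
q=snapshot("side")
def tri(a,b):
    o1,v1=ray(p,a);o2,v2=ray(q,b); v1/=np.linalg.norm(v1);v2/=np.linalg.norm(v2)
    A=np.array([v1,-v2]).T; s=np.linalg.lstsq(A,o2-o1,rcond=None)[0]; return (o1+v1*s[0]+o2+v2*s[1])/2
for pic,qs in((p,[("wide_foot",),("drying_box",)]),(q,[("wide_foot",),("drying_box",)])):
    for (n,) in qs:
        for r in regions_of(n,pic):
            m=r["region"].astype(np.uint8); l,t,w,h=r["extent"]
            c=pic["pixels"][m>0].mean(0)
            print(n,r["conf"],r["extent"],c.round())
            if n=="wide_foot" and l>280:
                # base ellipse: bottom row, left/right extremes
                ys,xs=np.nonzero(m); 
                wl=xs.min();wr=xs.max(); yl=ys[xs==wl].mean(); yr=ys[xs==wr].mean()
                print(" base ctr z~10",at_z(pic,((wl+wr)/2,(yl+yr)/2),8).round(1), "width",np.linalg.norm(at_z(pic,(wl,yl),8)-at_z(pic,(wr,yr),8)))
                top=ys<ys.min()+14
                print(" head px",xs[top].mean(),ys[top].mean(), at_z(pic,(xs[top].mean(),ys[top].mean()),170).round(1))
```

```text
wide_foot 0.98 [307.2, 189.5, 45.4, 85.9] [73. 71. 70.]
 base ctr z~10 [ 530.3 -162.2    8. ] width 97.58663101454442
 head px 334.53439153439155 193.7195767195767 [ 534.1 -156.7  170. ]
wide_foot 0.98 [163.5, 133.7, 37.5, 85.7] [ 57. 105.  61.]
wide_foot 0.65 [187.7, 166.5, 46.1, 85.6] [46. 87. 50.]
drying_box 0.73 [221.3, 120.4, 109.7, 101.4] [95. 93. 91.]
wide_foot 0.98 [292.9, 193.4, 37.0, 78.7] [78. 76. 78.]
 base ctr z~10 [ 526.4 -169.7    8. ] width 98.86430737237923
 head px 310.90604026845637 200.6979865771812 [ 528.3 -166.1  170. ]
wide_foot 0.95 [173.4, 171.9, 33.2, 68.9] [ 44. 105.  54.]
wide_foot 0.67 [195.0, 190.2, 36.2, 66.3] [40. 92. 49.]
```

View pics/crop1.png

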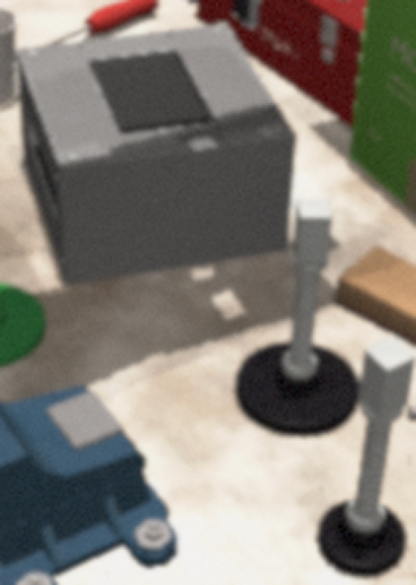

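The crop confirms it: the foot at crop (298,388), original (330,259), has a clearly wider black base than the one at crop (362,537), and neither is green. Next I'll get the box and hatch poses and the foot's head yaw from the corners.

Run:
```python
from h import *
p=snapshot("scene")
f=lambda u:(u[0]/2.6+215,u[1]/2.6+110)
for n,L in(("roof",[(20,57),(232,24),(293,127),(60,163)]),("hatch",[(91,61),(182,50),(213,120),(122,131)])):
    P=np.array([at_z(p,f(u),125)[:2] for u in L]); print(n,P.round(1).tolist(),"ctr",P.mean(0).round(1))
    for i in range(4):
        d=P[(i+1)%4]-P[i]; print("  len",np.hypot(*d).round(1),"ang",np.degrees(np.arctan2(d[1],d[0])).round(1))
P=np.array([at_z(p,f(u),185)[:2] for u in [(297,201),(325,201),(331,216),(300,219)]]); print(P.round(1).tolist())
q=snapshot("side")
for r in regions_of("drying_box",q)[:1]: print(r["extent"])
g=lambda u:(u[0]/1.4,u[1]/1.4)
for n,L in(("roof",[(308,238),(394,232),(426,257),(322,268)]),("hatch",[(343,243),(382,239),(401,256),(360,262)])):
    P=np.array([at_z(q,g(u),125)[:2] for u in L]); print(n,P.round(1).tolist(),"ctr",P.mean(0).round(1))
```

```text
roof [[491.0, 231.8], [696.1, 185.3], [638.7, 5.2], [440.3, 58.2]] ctr [566.5 120.1]
  len 210.3 ang -12.8
  len 189.0 ang -107.7
  len 205.3 ang 165.1
  len 180.9 ang 73.7
hatch [[544.0, 191.8], [627.3, 166.6], [585.4, 49.5], [508.8, 74.2]] ctr [566.4 120.5]
  len 87.1 ang -16.8
  len 124.4 ang -109.7
  len 80.5 ang 162.1
  len 122.7 ang 73.3
[[524.4, -151.1], [541.9, -161.5], [534.6, -178.4], [513.3, -170.0]]
[218.2, 166.2, 86.2, 72.5]
roof [[506.0, 251.8], [676.6, 163.6], [645.0, 7.3], [449.8, 90.7]] ctr [569.4 128.3]
hatch [[551.6, 178.2], [631.2, 145.1], [608.1, 43.0], [525.1, 69.2]] ctr [579.  108.9]
```

arm_command([
  [[-0.4,0.6,0.7,0,0,0,1],[-0.4,0.6,0.7,0,0,0,1],[-0.4,0.6,0.7,0,0,0,1],[-0.4,0.6,0.7,0,0,0,1],[-0.4,0.6,0.7,0,0,0,1]],
])

```text
t: 1.35
tool_pos: [564.4, 90.7, 337.2]
eef_rot: [3.141, 0.0, 1.571]
contact_force: [1.1, -0.2, -0.5]
gripper_width: 85.4
grip_force: 0.0
```

Run:
```python
from h import *
p=snapshot("wrist"); save(p,"w1.png",s=1.4); print(np.array(p["T"]).round(2).tolist(),get_state()["tool_pos"])
np.save("w1.npy",p,allow_pickle=True)
q=snapshot("side"); g=lambda u:(u[0]/1.4,u[1]/1.4)
print([at_z(q,g(u),0)[:2].round() for u in[(453,268),(540,315),(380,235),(453,275)]])
```

```text
[[1.0, 0.0, -0.0, 564.48], [-0.0, 0.95, 0.32, 171.35], [0.0, -0.32, 0.95, 480.5], [0.0, 0.0, 0.0, 1.0]] [563.76205594  92.83302286 340.97777555]
[array([836., 142.]), array([ 823., -151.]), array([821., 437.]), array([809., 111.])]
```

View pics/w1.png

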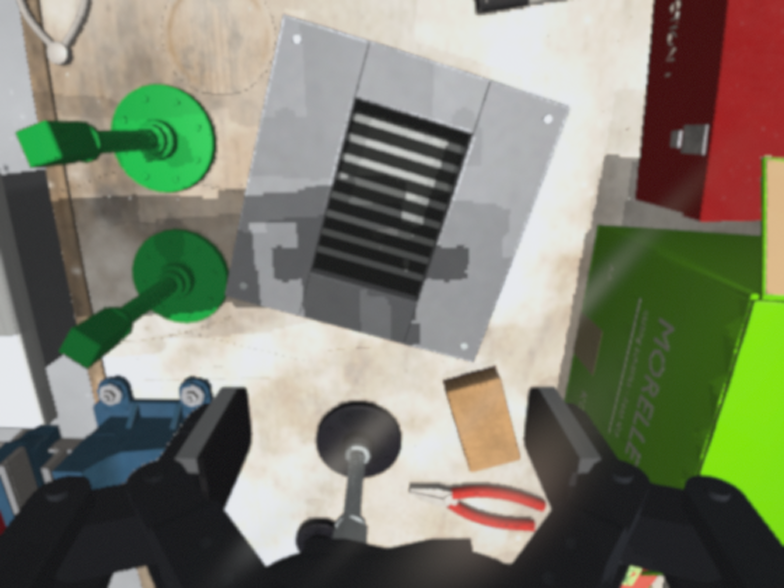

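The wrist view shows the roof with its slatted tray visible through the hatch. In the 1.4x picture, the hatch corners are at (357,98), (471,133), (417,299) and (311,270), and the roof corners at (285,15), (569,107), (475,361) and (228,297). The wide foot's base is at (358,439), and the green carton is to the right from x≈580.

```bash
cat > plan.py <<'E'
# 2D search: base-centre (x,z), lean th toward +x (deg); maximise clearance
import numpy as np, heapq
tray=34
# foot outline sample points (u along disc, w along axis)
def seg(a,b,n): return [np.add(a,np.subtract(b,a)*t) for t in np.linspace(0,1,n)]
half=[(0,0),(50,0),(50,14),(18,14),(18,28),(8,28),(8,138),(14,138),(14,143),(26,143),(26,185)]
right=sum([seg(half[i],half[i+1],12) for i in range(len(half)-1)],[])
P=np.array(right+[(-a,b) for a,b in right])
def sd_box(p,c,h):
    q=np.abs(p-c)-h; return np.hypot(*np.maximum(q,0).T)+np.minimum(q.max(1),0)
def clr(x,z,th):
    t=np.radians(th); R=np.array([[np.cos(t),np.sin(t)],[-np.sin(t),np.cos(t)]])
    W=P@R.T+[x,z]
    d=1e9
    for s in(1,-1):
        for c,h in(((s*44.5,118),(1.5,7)),((s*73,123.5),(30,1.5)),((s*101.5,60),(1.5,65))):
            d=min(d,sd_box(W,np.array(c),np.array(h)).min())
    return min(d,W[:,1].min()-tray)
if __name__=="__main__":
    xs=np.arange(-32,33,4);zs=np.arange(36,201,4);ts=np.arange(0,49,3)
    C=np.array([[[clr(x,z,t) for t in ts] for z in zs] for x in xs])
    # widest-path Dijkstra with small length cost
    start=(8,len(zs)-1,11); goal=(8,0,0)
    D={start:0};prev={};H=[(0,start)]
    while H:
        d,n=heapq.heappop(H)
        if n==goal:break
        if d>D[n]:continue
        for i in(-1,0,1):
            for j in(-1,0,1):
                for k in(-1,0,1):
                    m=(n[0]+i,n[1]+j,n[2]+k)
                    if m==n or min(m)<0 or m[0]>=len(xs) or m[1]>=len(zs) or m[2]>=len(ts):continue
                    c=C[m]
                    if c<0.5 and m!=goal:continue
                    e=d+np.sqrt(i*i+j*j+k*k)*(1+(12/max(c,.5))**2)
                    if e<D.get(m,1e18):D[m]=e;prev[m]=n;heapq.heappush(H,(e,m))
    n=goal;path=[]
    while n!=start:path.append(n);n=prev[n]
    for n in path[::-1]:print((int(xs[n[0]]),int(zs[n[1]]),int(ts[n[2]])),C[n].round(1),end=" ")
E
python3 - <<'E'
from h import *
p=np.load("w1.npy",allow_pickle=True).item(); g=lambda u:(u[0]/1.4,u[1]/1.4)
for n,L in(("roof",[(285,15),(569,107),(475,361),(228,297)]),("hatch",[(357,98),(471,133),(417,299),(311,270)])):
    P=np.array([at_z(p,g(u),125)[:2] for u in L],np.float32); print(n,P.round(1).tolist(),"ctr",P.mean(0).round(1),cv2.minAreaRect(P))
    for i in range(4):
        d=P[(i+1)%4]-P[i]; print("  len",np.hypot(*d).round(1),"ang",np.degrees(np.arctan2(d[1],d[0])).round(1))
print("foot base z14",at_z(p,g((358,439)),14))
print("green carton z0,z250",[at_z(p,g((590,240)),z)[:2].round() for z in(0,200)])
E
time python3 plan.py
```

```text
roof [[496.70001220703125, 248.60000610351562], [691.5999755859375, 190.8000030517578], [636.0, -4.400000095367432], [440.0, 50.900001525878906]] ctr [566.1 121.5] ((566.2232666015625, 121.6341781616211), (205.70877075195312, 203.65289306640625), 73.97859954833984)
  len 203.3 ang -16.5
  len 203.0 ang -105.9
  len 203.7 ang 164.2
  len 205.7 ang 74.0
hatch [[543.7999877929688, 195.60000610351562], [623.5, 172.5], [587.5999755859375, 49.099998474121094], [506.29998779296875, 72.5999984741211]] ctr [565.3 122.4] ((564.8933715820312, 122.53799438476562), (128.6620635986328, 84.64745330810547), 73.78406524658203)
  len 83.0 ang -16.2
  len 128.5 ang -106.2
  len 84.6 ang 163.9
  len 128.6 ang 73.1
foot base z14 [ 531.04767508 -157.42305589   14.        ]
green carton z0,z250 [array([772.,  70.]), array([686., 112.])]
(-4, 196, 33) 44.1 (-8, 192, 33) 40.8 (-12, 188, 33) 38.1 (-16, 184, 36) 34.9 (-20, 180, 39) 33.7 (-24, 176, 42) 33.9 (-24, 172, 42) 31.2 (-24, 168, 42) 28.6 (-24, 164, 42) 26.0 (-24, 160, 42) 23.7 (-24, 156, 42) 22.0 (-24, 152, 42) 20.9 (-24, 148, 42) 20.5 (-24, 144, 42) 20.5 (-24, 140, 42) 20.5 (-24, 136, 42) 20.5 (-24, 132, 42) 17.9 (-20, 128, 42) 17.6 (-16, 124, 42) 16.0 (-12, 120, 42) 16.1 (-8, 116, 42) 16.4 (-4, 112, 42) 14.9 (-4, 108, 42) 13.5 (0, 104, 39) 10.8 (4, 100, 36) 7.9 (4, 96, 33) 5.1 (8, 92, 30) 6.1 (8, 88, 27) 6.4 (8, 84, 24) 7.6 (8, 80, 21) 8.7 (8, 76, 18) 10.0 (8, 72, 15) 12.3 (4, 68, 12) 18.8 (0, 64, 9) 22.2 (0, 60, 6) 20.8 (0, 56, 3) 19.4 (0, 52, 0) 18.0 (0, 48, 0) 14.0 (0, 44, 0) 10.0 (0, 40, 0) 6.0 (0, 36, 0) 2.0 
real	0m2.107s
user	0m2.337s
sys	0m0.028s
```

Lowering the base tilted toward +x could bring the wrist near the carton, so I'll check reach for both sides later. First I'll go over the foot.

arm_command([
  [[-0.1,-0.8,-0.1,0,0,0,1],[-0.1,-0.8,-0.1,0,0,0,1],[-0.1,-0.8,-0.1,0,0,0,1],[-0.1,-0.8,-0.1,0,0,0,1],[-0.1,-0.8,-0.1,0,0,0,1]],
])

```text
t: 1.95
tool_pos: [549.9, -31.5, 320.3]
eef_rot: [-3.141, 0.0, 1.571]
contact_force: [0.2, -0.3, 0.5]
gripper_width: 85.7
grip_force: 0.0
```

arm_command([
  [[-0.1,-0.8,-0.1,0,0,-0.06,1],[-0.1,-0.8,-0.1,0,0,-0.06,1],[-0.1,-0.8,-0.1,0,0,-0.06,1],[-0.1,-0.8,-0.1,0,0,0,1],[-0.1,-0.4,0,0,0,0,1]],
])

```text
t: 2.45
tool_pos: [534.6, -140.0, 308.0]
eef_rot: [-3.14, 0.0, 1.192]
contact_force: [0.5, 0.5, -0.1]
gripper_width: 85.4
grip_force: 0.0
```

Run:
```python
from h import *
p=snapshot("wrist"); save(p,"w2.png",s=1.4); s=get_state();print(s["qpos"].tolist(),s["tool_pos"],s["eef_rot"],np.array(p["T"]).round(3).tolist())
np.save("w2.npy",p,allow_pickle=True)
for r in regions_of("wide_foot",p): print(r["conf"],r["extent"])
```

```text
[-0.3766689857694691, 0.31616812759088647, 1.6301370437807743, -0.0006192768835789515, 1.1964779807476575, 0.0020266888525254144] [ 534.42207219 -140.68352205  308.38535951] [-3.14040326e+00  5.78538080e-04  1.19232777e+00] [[0.929, 0.351, 0.118, 565.016], [-0.37, 0.881, 0.294, -65.158], [-0.001, -0.317, 0.949, 451.273], [0.0, 0.0, 0.0, 1.0]]
0.86 [241.3, 138.1, 78.3, 103.1]
0.78 [0.0, 1.6, 70.9, 27.3]
0.7 [0.8, 45.6, 124.9, 82.4]
```

View pics/w2.png

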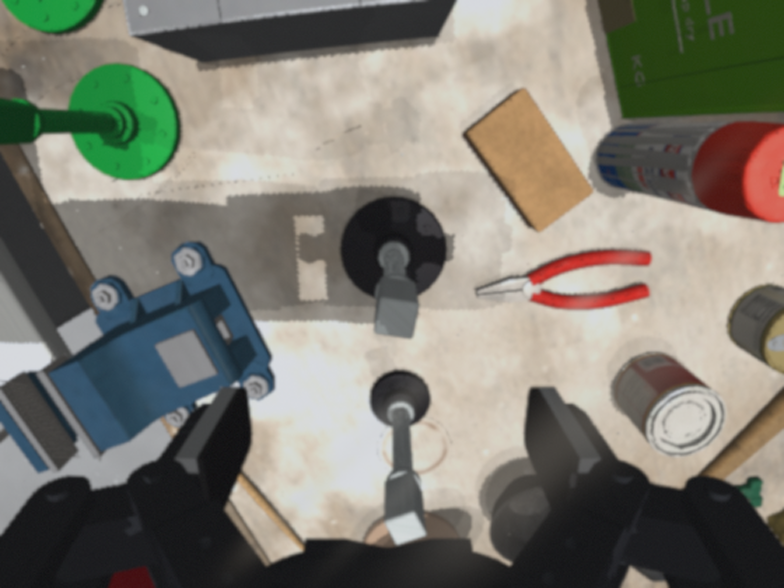

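The wrist view shows the wide foot's base centred at (393,248) and its head top at about (381,302), (418,306), (414,337) and (375,332). The small foot is at (400,398), just behind it.

Run:
```python
from h import *
p=np.load("w2.npy",allow_pickle=True).item(); g=lambda u:(u[0]/1.4,u[1]/1.4)
P=np.array([at_z(p,g(u),185)[:2] for u in [(379,302),(418,306),(414,337),(375,332)]],np.float32); print(P.mean(0),cv2.minAreaRect(P))
for i in range(4):
    d=P[(i+1)%4]-P[i]; print("  len",np.hypot(*d).round(1),"ang",np.degrees(np.arctan2(d[1],d[0])).round(1))
print("base",at_z(p,g((393,248)),14), "small head",at_z(p,g((406,528)),185))
save(p,"w2c.png",(240,130,90,130),4.5)
```

```text
[ 531.1063  -163.99252] ((531.2791137695312, -163.98828125), (19.809572219848633, 23.53512954711914), 60.79253387451172)
  len 22.9 ang -27.9
  len 19.8 ang -117.5
  len 23.5 ang 150.4
  len 19.1 ang 60.8
base [ 532.12525877 -160.33772086   14.        ] small head [ 479.77436327 -313.75863042  185.        ]
```

View pics/w2c.png

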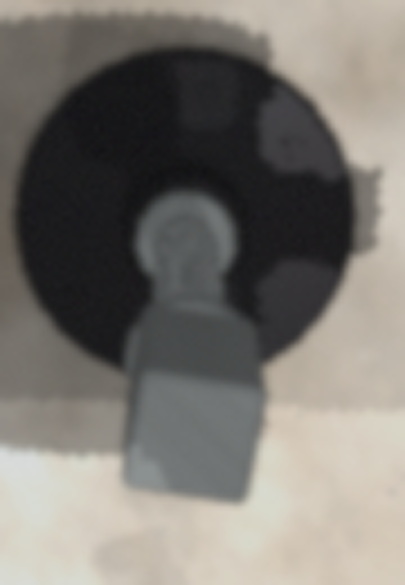

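arm_command([
  [[-0.1,-0.4,-0.3,0,0,-0.03,1],[0,-0.3,-0.6,0,0,-0.027,1],[0,0,-0.7,0,0,0,1],[0,0,-0.7,0,0,0,1],[0,0,-0.5,0,0,0,1]],
])

```text
t: 3.05
tool_pos: [531.9, -158.0, 224.0]
eef_rot: [-3.141, -0.0, 1.075]
contact_force: [0.2, -0.6, 0.5]
gripper_width: 85.3
grip_force: 0.0
```

Run:
```python
from h import *
p=snapshot("wrist"); s=get_state();print(s["tool_pos"],s["eef_rot"],s["contact_force"])
save(p,"w3.png",s=1.0)
```

```text
[ 531.28922565 -157.72386786  222.11971267] [-3.13781640e+00  1.56796072e-04  1.07535309e+00] [-0.56111369  0.54963257 -2.26245586]
```

View pics/w3.png

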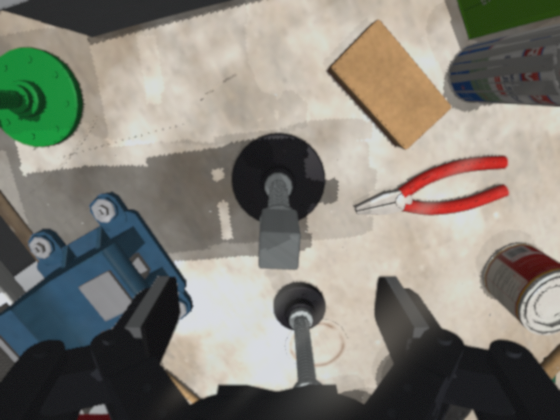

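The head top is at (260–299, 236–268), square with the fingers and centred between them. Now I'll check its position.

Run:
```python
from h import *
p=snapshot("wrist"); s=get_state(); print(s["tool_pos"])
for u in [(260,236),(299,237),(297,268),(258,267),(278.5,252)]: print(at_z(p,u,185).round(1))
print(proj(p,[531.3,-157.7,185]))
```

```text
[ 531.52258464 -157.88397209  223.57974244]
[ 525.8 -148.6  185. ]
[ 544.9 -159.6  185. ]
[ 534.9 -176.5  185. ]
[ 515.2 -165.1  185. ]
[ 530.3 -162.3  185. ]
[276.19360989 244.7507637 ]
```

arm_command([
  [[-0.03,-0.15,-0.4,0,0,0,1],[0,0,-0.6,0,0,0,1],[0,0,-0.6,0,0,0,1],[0,0,-0.6,0,0,0,1],[0,0,-0.4,0,0,0,1]],
])

```text
t: 3.65
tool_pos: [531.1, -163.5, 146.5]
eef_rot: [3.141, 0.0, 1.075]
contact_force: [-0.4, -0.3, 0.1]
gripper_width: 85.2
grip_force: 0.0
```

arm_command([
  [[0,0,0,0,0,0,-1],[0,0,0,0,0,0,-1],[0,0,0,0,0,0,-1],[0,0,0,0,0,0,-1],[0,0,0,0,0,0,-1]],
])

```text
t: 4.15
tool_pos: [531.1, -163.6, 148.1]
eef_rot: [3.141, 0.0, 1.075]
contact_force: [-3.1, -0.0, 5.8]
gripper_width: 23.5
grip_force: 59.0
```

arm_command([
  [[0,0,0,0,0,0,-1],[0,0,0,0,0,0,-1],[0,0,0,0,0,0,-1],[0,0,0,0,0,0,-1],[0,0,0,0,0,0,-1]],
])

```text
t: 4.65
tool_pos: [531.1, -163.6, 148.1]
eef_rot: [3.141, 0.0, 1.074]
contact_force: [-2.4, 0.0, 6.8]
gripper_width: 23.9
grip_force: 58.9
```

Run:
```python
from h import *
s=get_state();print({k:np.round(v,4).tolist() for k,v in s.items()})
```

```text
{'t': 4.65, 'qpos': [-0.4175, 0.4942, 1.8204, -0.0002, 0.8262, 0.0789], 'qd': [0.0005, -0.0007, -0.0012, -0.0019, 0.0005, -0.0019], 'effort': [0.4754, -53.3244, -20.4663, 0.2171, -0.6195, -0.0144], 'tool_pos': [531.1215, -163.5801, 148.1151], 'eef_rot': [3.1407, 0.0001, 1.0745], 'contact_force': [-2.3743, 0.0212, 6.7506], 'wrist_torque': [-0.0249, 0.4523, 0.0219], 'grip_force': 58.9484, 'gripper_width': 23.8875}
```

arm_command([
  [[0,0,0.4,0,0,0,-1],[0,0,0.8,0,0,0,-1],[0,0,0.8,0,0,0.05,-1],[0,0,0.8,0,0,0.053,-1],[0,0,0.8,0,0,0,-1]],
])

```text
t: 5.15
tool_pos: [530.9, -163.3, 256.9]
eef_rot: [3.141, -0.0, 1.294]
contact_force: [-0.5, -0.3, -2.3]
gripper_width: 23.6
grip_force: 58.6
```

arm_command([
  [[0,0,0.8,-0.014,-0.048,0,-1],[0,0,0.8,-0.014,-0.048,0,-1],[0,0,0.5,-0.014,-0.048,0,-1],[0,0,0,0,0,0,-1],[0,0,0,0,0,0,-1]],
])

```text
t: 5.65
tool_pos: [530.6, -163.3, 318.5]
eef_rot: [2.83, 0.001, 1.29]
contact_force: [-0.7, -0.2, -3.8]
gripper_width: 23.8
grip_force: 58.9
```

```bash
cat > kin.py <<'E'
import numpy as np
from scipy.optimize import least_squares
from scipy.spatial.transform import Rotation as Ro
from cell import get_state
s=get_state(); print({k:np.round(s[k],4).tolist() for k in("qpos","tool_pos","eef_rot","contact_force","gripper_width")})
D=[([-.10562,.49158,1.55947,0,1.09172],[624.76,.03,230.71]),([-.37667,.31617,1.63014,0,1.19648],[534.42,-140.68,308.39]),([-.4175,.4942,1.8204,0,.8262],[531.12,-163.58,148.12]),(s["qpos"].tolist(),s["tool_pos"].tolist())]
def fk(q,p):
    a,h,L2,L3,ph,d,off=p
    R1=Ro.from_euler("z",q[0])
    x=np.array([a+L2*np.sin(q[1])+L3*np.sin(q[1]+q[2]+ph),off,h+L2*np.cos(q[1])+L3*np.cos(q[1]+q[2]+ph)])
    # forearm roll then wrist pitch
    R=Ro.from_euler("y",q[1]+q[2])*Ro.from_euler("z",q[3])*Ro.from_euler("y",q[4])
    return R1.apply(x+R.apply([0,0,d]))
p0=[0,180,612,571,0,300,66]
f=lambda p:np.concatenate([(fk(q,p)-t) for q,t in D]+[(np.array(p)-p0)*1e-3])
r=least_squares(f,p0,x_scale=[50,50,50,50,.1,50,10]); p=r.x; np.save("kin.npy",p)
print(p.round(2),f(p).round(1)[:12])
E
python3 kin.py
```

```text
{'qpos': [-0.4396, 0.2, 1.8005, 0.0644, 0.8338, -0.1948], 'tool_pos': [530.5829, -163.2837, 318.5461], 'eef_rot': [2.8296, 0.0009, 1.2899], 'contact_force': [-0.7455, -0.1534, -3.8002], 'gripper_width': 23.7827}
[8.0000e-02 1.9669e+02 5.8690e+02 4.1315e+02 1.0000e-01 2.5529e+02
 6.5840e+01] [ 0.  -0.1  0.   0.   0.1 -0.   0.   0.  -0.  -0.  -0.1  0. ]
```

```bash
cat > ik.py <<'E'
import numpy as np
from scipy.optimize import least_squares
from scipy.spatial.transform import Rotation as Ro
p=np.load("kin.npy"); C=np.array([566,122,0.]); yaw=np.radians(-16); bx=np.array([np.cos(yaw),np.sin(yaw),0])
lo=np.array([-3.1,-.84,.05,-1.13,.06]);hi=np.array([3.1,2.19,2.79,4.28,2.93])
def chain(q):
    a,h,L2,L3,ph,d,off=p; R1=Ro.from_euler("z",q[0])
    x=np.array([a+L2*np.sin(q[1])+L3*np.sin(q[1]+q[2]+ph),off,h+L2*np.cos(q[1])+L3*np.cos(q[1]+q[2]+ph)])
    v=(Ro.from_euler("y",q[1]+q[2])*Ro.from_euler("z",q[3])*Ro.from_euler("y",q[4])).apply([0,0,1])
    return R1.apply(x),R1.apply(x+d*v),R1.apply(v)
def pose(s,x,z,th,L=148):
    t=np.radians(th); ax=s*np.sin(t)*bx+[0,0,np.cos(t)]; return C+s*x*bx+[0,0,z]+L*ax,-ax
def ik(t,v,q0):
    r=least_squares(lambda q:np.r_[(chain(q)[1]-t)/100,chain(q)[2]-v],q0,bounds=(lo,hi)); return r.x,np.abs(r.fun).max()
if __name__=="__main__":
    for s in(1,-1):
        q=np.array([0.1,.3,1.7,0,1.])
        for x,z,th in[(0,196,33),(-24,164,42),(-24,132,42),(-4,110,42),(4,98,34),(8,90,28),(8,76,18),(0,60,6),(0,36,0)]:
            t,v=pose(s,x,z,th); q,e=ik(t,v,q); print(s,(x,z,th),t.round(),q.round(2),"err",e.round(3),"wrist",chain(q)[0].round())
E
python3 ik.py
```

```text
1 (0, 196, 33) [643. 100. 320.] [-0.01  0.7   1.04  0.16  1.96] err 0.0 wrist [777.  61. 534.]
1 (-24, 164, 42) [638. 101. 274.] [-0.01  0.79  1.04  0.2   2.02] err 0.0 wrist [802.  54. 464.]
1 (-24, 132, 42) [638. 101. 242.] [-0.01  0.81  1.08  0.19  1.96] err 0.0 wrist [802.  54. 432.]
1 (-4, 110, 42) [657.  96. 220.] [-0.02  0.86  1.03  0.19  1.96] err 0.0 wrist [822.  49. 410.]
1 (4, 98, 34) [649.  98. 221.] [-0.01  0.78  1.13  0.15  1.8 ] err 0.0 wrist [787.  59. 432.]
1 (8, 90, 28) [640. 101. 221.] [0.   0.72 1.22 0.13 1.67] err 0.0 wrist [756.  68. 446.]
1 (8, 76, 18) [618. 107. 217.] [0.03 0.62 1.39 0.09 1.43] err 0.0 wrist [693.  85. 460.]
1 (0, 60, 6) [581. 118. 207.] [0.07 0.5  1.61 0.04 1.13] err 0.0 wrist [607. 110. 461.]
1 (0, 36, 0) [566. 122. 184.] [ 0.1   0.48  1.73 -0.    0.94] err 0.0 wrist [566. 122. 439.]
-1 (0, 196, 33) [489. 144. 320.] [ 0.31  0.11  2.   -0.55  0.62] err 0.0 wrist [355. 183. 534.]
-1 (-24, 164, 42) [494. 143. 274.] [ 0.35  0.18  2.14 -1.13  0.45] err 0.004 wrist [331. 190. 465.]
-1 (-24, 132, 42) [494. 143. 242.] [ 0.33  0.22  2.15 -1.13  0.42] err 0.043 wrist [341. 188. 442.]
-1 (-4, 110, 42) [475. 148. 220.] [ 0.36  0.24  2.19 -1.13  0.41] err 0.077 wrist [330. 194. 427.]
-1 (4, 98, 34) [483. 146. 221.] [ 0.32  0.25  2.16 -0.98  0.39] err 0.0 wrist [345. 185. 432.]
-1 (8, 90, 28) [492. 143. 221.] [ 0.28  0.25  2.09 -0.62  0.44] err 0.0 wrist [376. 176. 446.]
-1 (8, 76, 18) [514. 137. 217.] [ 0.21  0.3   1.97 -0.26  0.61] err 0.0 wrist [439. 159. 460.]
-1 (0, 60, 6) [551. 126. 207.] [ 0.13  0.4   1.79 -0.06  0.85] err 0.0 wrist [525. 134. 461.]
-1 (0, 36, 0) [566. 122. 184.] [ 0.1   0.48  1.73 -0.    0.94] err 0.0 wrist [566. 122. 439.]
```

Run:
```python
from h import *
q=snapshot("side"); g=lambda u:(u[0]/1.4,u[1]/1.4)
w=np.load("w1.npy",allow_pickle=True).item()
a=at_z(w,g((598,230)),0); b=at_z(w,g((565,400)),0); print("bottom corners",a.round(),b.round())
for n,base,u in(("left top",a,(453,187)),("near top",b,(515,222))):
    for z in(100,150,200,220,240,260,280,300):
        X=at_z(q,g(u),z); print(n,z,X[:2].round(),end=";")
    print([proj(q,[base[0],base[1],z])*1.4 for z in(0,200,250)])
for z in (150,200,250): print(z,at_z(w,g((752,295)),z)[:2].round(), at_z(w,g((762,160)),z)[:2].round())
```

```text
bottom corners [779.  80.   0.] [ 768. -116.    0.]
left top 100 [1056.  404.];left top 150 [948. 279.];left top 200 [839. 154.];left top 220 [796. 104.];left top 240 [752.  53.];left top 260 [709.   3.];left top 280 [666. -47.];left top 300 [622. -97.];[array([451.64570556, 282.79628569]), array([453.83658594, 199.87232172]), array([454.43959713, 177.31721497])]
near top 100 [984.  89.];near top 150 [883.  -6.];near top 200 [ 781. -101.];near top 220 [ 741. -139.];near top 240 [ 700. -177.];near top 260 [ 659. -215.];near top 280 [ 619. -253.];near top 300 [ 578. -291.];[array([508.9733663 , 316.33545057]), array([515.83556912, 225.59566302]), array([517.73793669, 200.67085468])]
150 [839.  60.] [823. 159.]
200 [797.  77.] [784. 161.]
250 [756.  94.] [745. 163.]
```

```bash
python3 - <<'E'
from h import *
q=snapshot("side"); p=snapshot("scene"); g=lambda u:(u[0]/1.4,u[1]/1.4)
def at_x(p,u,x): o,v=ray(p,g(u)); return (o+v*(x-o[0])/v[0]).round()
for x in(850,900,950,1000): print(x,"side",[at_x(q,u,x)[1:].tolist() for u in((535,143),(525,180),(605,158),(590,205))],"scene",[at_x(p,u,x)[1:].tolist() for u in((615,67),(597,110),(700,97),(672,152))])
E
sed -i 's/ts=np.arange(0,49,3)/ts=np.arange(0,37,2)/; s/start=(8,len(zs)-1,11)/start=(8,len(zs)-1,16)/' plan.py; python3 plan.py
```

```text
850 side [[-73.0, 339.0], [-55.0, 261.0], [-237.0, 341.0], [-219.0, 251.0]] scene [[-67.0, 368.0], [-48.0, 293.0], [-221.0, 380.0], [-200.0, 289.0]]
900 side [[-29.0, 323.0], [-9.0, 242.0], [-201.0, 326.0], [-182.0, 230.0]] scene [[-24.0, 345.0], [-4.0, 264.0], [-187.0, 357.0], [-165.0, 261.0]]
950 side [[16.0, 308.0], [36.0, 222.0], [-165.0, 310.0], [-145.0, 210.0]] scene [[19.0, 321.0], [40.0, 236.0], [-154.0, 334.0], [-130.0, 232.0]]
1000 side [[61.0, 293.0], [82.0, 203.0], [-129.0, 295.0], [-108.0, 190.0]] scene [[61.0, 298.0], [84.0, 208.0], [-120.0, 312.0], [-95.0, 204.0]]
(-4, 196, 32) 44.7 (-8, 192, 32) 41.4 (-12, 188, 32) 38.6 (-16, 184, 32) 36.5 (-20, 180, 34) 34.6 (-24, 176, 36) 34.2 (-24, 172, 36) 31.8 (-24, 168, 36) 29.5 (-24, 164, 36) 27.1 (-24, 160, 36) 24.8 (-24, 156, 36) 22.4 (-24, 152, 36) 20.4 (-24, 148, 36) 19.0 (-24, 144, 36) 18.3 (-24, 140, 36) 18.3 (-24, 136, 36) 18.3 (-24, 132, 36) 17.0 (-20, 128, 36) 14.4 (-16, 124, 36) 11.5 (-12, 120, 36) 11.0 (-8, 116, 36) 11.9 (-4, 112, 36) 12.5 (0, 108, 34) 10.0 (4, 104, 32) 7.2 (8, 100, 30) 5.4 (8, 96, 28) 6.0 (8, 92, 26) 6.1 (8, 88, 24) 6.0 (8, 84, 22) 7.4 (8, 80, 20) 8.5 (8, 76, 18) 10.0 (4, 72, 16) 12.1 (0, 68, 14) 17.3 (0, 64, 12) 19.6 (0, 64, 10) 21.3 (0, 64, 8) 23.0 (0, 60, 6) 20.8 (0, 56, 4) 18.5 (0, 52, 2) 16.3 (0, 48, 0) 14.0 (0, 44, 0) 10.0 (0, 40, 0) 6.0 (0, 36, 0) 2.0
```

arm_command([
  [[0.1,0.7,0.2,0.013,0.045,0,-1],[0.1,0.8,0.2,0.013,0.045,0,-1],[0.1,0.8,0.2,0.013,0.045,0,-1],[0.2,0.8,0.2,0.013,0.045,0,-1],[0.2,0.8,0.2,0.013,0.045,0,-1]],
])

```text
t: 6.3
tool_pos: [552.8, -45.6, 348.1]
eef_rot: [-2.96, 0.002, 1.29]
contact_force: [-0.4, -0.6, -3.6]
gripper_width: 23.3
grip_force: 60.4
```

arm_command([
  [[0.3,0.8,0.1,0.01,0.034,0,-1],[0.3,0.8,0,0.01,0.034,0,-1],[0.3,0.8,0,0.01,0.034,0,-1],[0.3,0.8,0,0.01,0.034,0,-1],[0.3,0.8,0,0.01,0.034,0,-1]],
])

```text
t: 6.8
tool_pos: [598.2, 74.5, 350.2]
eef_rot: [-2.59, -0.0, 1.291]
contact_force: [0.2, -0.1, -2.7]
gripper_width: 23.4
grip_force: 60.5
```

arm_command([
  [[0.3,0.4,0,0,0,0,-1],[0,0,0,0,0,0,-1],[0,0,0,0,0,0,-1],[0,0,0,0,0,0,-1],[0,0,0,0,0,0,-1]],
])

```text
t: 7.3
tool_pos: [606.0, 84.9, 351.6]
eef_rot: [-2.595, -0.001, 1.29]
contact_force: [0.2, 0.2, -3.3]
gripper_width: 23.3
grip_force: 60.5
```

```bash
cat > st.py <<'E'
# current foot pose in box terms, and the moves to given waypoints
import sys
from h import *
from ik import C,bx,yaw
from scipy.spatial.transform import Rotation as Ro
s=get_state(); t=s["tool_pos"]; R=Ro.from_euler("xyz",s["eef_rot"]).as_matrix()
L=148; ax=-R[:,2]; b=t+ -L*ax-C; by=np.array([-bx[1],bx[0],0])
print("t",s["t"],"tcp",t.round(1),"F",s["contact_force"].round(1),"w",s["gripper_width"].round(1))
print("base x,y,z",(b@bx).round(1),(b@by).round(1),b[2].round(1),"lean",np.degrees(np.arctan2(ax@bx,ax[2])).round(1),"side lean",np.degrees(ax@by).round(1),"closing yaw",np.degrees(np.arctan2(R[1,1],R[0,1])).round(1))
def pos(x,z,th):
    r=np.radians(th); return C+x*bx+[0,0,z]+L*(np.sin(r)*bx+[0,0,np.cos(r)])
Y=np.diag([1.,1,1])
Rt=lambda th:Ro.from_rotvec(np.radians(th)*by).as_matrix()@np.array([bx,-by,[0,0,-1.]]).T
cur=t;cR=R
# keep tool-y sign
def tgt(th):
    A=np.array([[0,0,0]]*3,float); A=Ro.from_rotvec(np.radians(th)*by).as_matrix()@np.array([by,bx,[0,0,-1.]]).T; return A
for wpt in sys.argv[1:]:
    x,z,th=map(float,wpt.split(",")); T=pos(x,z,th); A=tgt(th); rv=Ro.from_matrix(A@cR.T).as_rotvec()
    print(wpt,"scaled",((T-cur)/30).round(2).tolist(),(np.degrees(rv)/120).round(4).tolist()); cur=T;cR=A
E
python3 st.py -24,176,36 -24,134,36
python3 - <<'E'
from h import *
p=snapshot("scene"); save(p,"s2.png",(190,20,250,230),2.4)
E
```

```text
Traceback (most recent call last):
  File "st.py", line 8, in <module>
    print("t",s["t"],"tcp",t.round(1),"F",s["contact_force"].round(1),"w",s["gripper_width"].round(1))
                                                                          ^^^^^^^^^^^^^^^^^^^^^^^^
AttributeError: 'float' object has no attribute 'round'
```

View pics/s2.png

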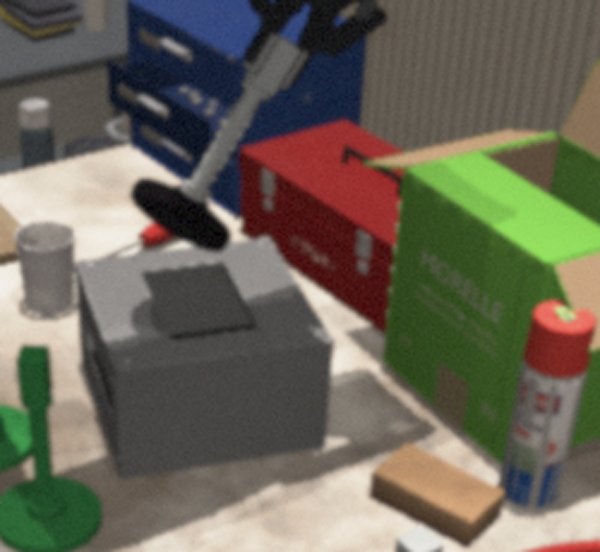

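The scene crop shows the wide foot held by its head and leaning over the box, with its base at crop (181,214) above the hatch. The carton is well clear.

```bash
sed -i 's/s\["gripper_width"\].round(1)/round(s["gripper_width"],1)/' st.py; python3 st.py -24,176,36 -24,134,36
python3 - <<'E'
from h import *
from scipy.spatial.transform import Rotation as Ro
p=snapshot("scene"); s=get_state(); ax=-Ro.from_euler("xyz",s["eef_rot"]).as_matrix()[:,2]
R=Ro.from_euler("xyz",s["eef_rot"]).as_matrix()
for r in regions_of("wide_foot",p):
    l,t,w,h=r["extent"]; print(r["conf"],[l,t,l+w,t+h])
for L in(140,148,156):
    c=np.array([proj(p,s["tool_pos"]-(L-k)*ax+50*(np.cos(a)*R[:,0]+np.sin(a)*R[:,1])) for a in np.linspace(0,6.28,60) for k in(0,14)]); print(L,c.min(0).round(1),c.max(0).round(1))
E
```

```text
t 7.35 tcp [606.   84.9 351.7] F [ 0.4  0.5 -3.4] w 23.1
base x,y,z -28.3 -24.3 225.3 lean 31.3 side lean -0.1 closing yaw -16.1
-24,176,36 scaled [0.69, 0.66, -1.87] [0.0101, 0.0376, 0.001]
-24,134,36 scaled [0.0, 0.0, -1.4] [0.0, 0.0, 0.0]
0.72 [187.1, 166.0, 234.1, 252.4]
0.55 [160.6, 131.7, 199.39999999999998, 218.29999999999998]
140 [245.   89.7] [288.4 122.1]
148 [243.2  92.8] [286.5 125.1]
156 [241.4  95.9] [284.6 128.2]
```

arm_command([
  [[0.23,0.22,-0.6,0.0034,0.0125,0,-1],[0.23,0.22,-0.6,0.0034,0.0125,0,-1],[0.23,0.22,-0.6,0.0034,0.0125,0,-1],[0,0,0,0,0,0,-1],[0,0,0,0,0,0,-1]],
])

```text
t: 7.95
tool_pos: [626.8, 105.1, 297.6]
eef_rot: [-2.513, -0.0, 1.29]
contact_force: [-0.2, -0.2, -2.0]
gripper_width: 23.4
grip_force: 60.5
```

```bash
python3 st.py -24,134,36 -4,112,36 0,108,34 4,104,32 8,100,30 8,92,26 8,84,22 8,76,18
python3 - <<'E'
from h import *
p=snapshot("wrist"); save(p,"w4.png",s=1.4); np.save("w4.npy",p,allow_pickle=True)
E
```

```text
t 7.95 tcp [626.8 105.1 297.6] F [-0.2 -0.2 -2. ] w 23.4
base x,y,z -23.9 0.6 177.8 lean 36.0 side lean -0.0 closing yaw -16.1
-24,134,36 scaled [-0.01, -0.01, -1.46] [-0.0, -0.0, 0.0006]
-4,112,36 scaled [0.64, -0.18, -0.73] [0.0, 0.0, 0.0]
0,108,34 scaled [-0.01, 0.0, -0.03] [-0.0046, -0.016, 0.0]
4,104,32 scaled [-0.01, 0.0, -0.04] [-0.0046, -0.016, -0.0]
8,100,30 scaled [-0.01, 0.0, -0.04] [-0.0046, -0.016, 0.0]
8,92,26 scaled [-0.29, 0.08, -0.11] [-0.0092, -0.032, 0.0]
8,84,22 scaled [-0.3, 0.09, -0.13] [-0.0092, -0.032, -0.0]
8,76,18 scaled [-0.31, 0.09, -0.15] [-0.0092, -0.032, 0.0]
```

View pics/w4.png

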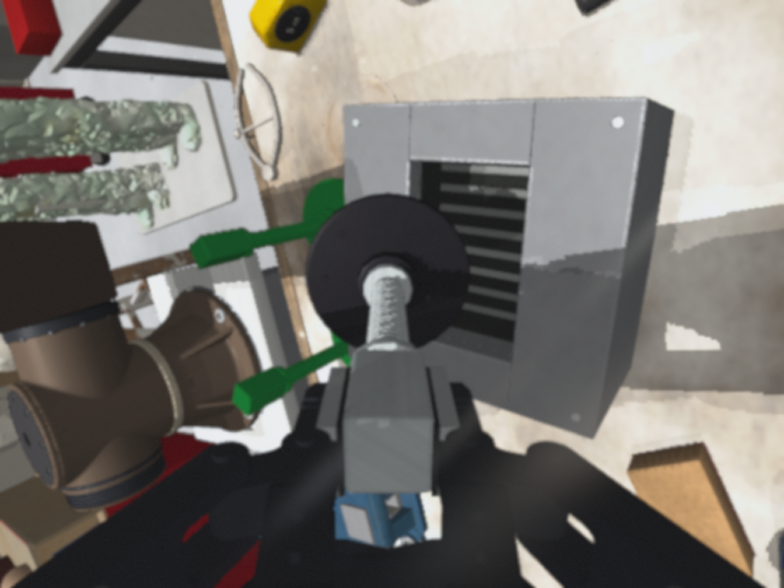

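The wrist picture shows the foot square in the grip, with the base over the left part of the hatch. Visible hatch corners are (411,160), (530,163) and (513,361), so I'll check the hatch position from these. That is the 10th and last view.

Run:
```python
from h import *
from ik import C,bx
by=np.array([-bx[1],bx[0],0]); p=np.load("w4.npy",allow_pickle=True).item()
for u,k in(((411,160),(-43,65)),((530,163),(43,65)),((513,361),(43,-65))):
    X=at_z(p,(u[0]/1.4,u[1]/1.4),125)-C; print(k,(X@bx).round(1),(X@by).round(1))
for u,k in(((645,98),(103,103)),((593,437),(103,-103)),((345,104),(-103,103))):
    X=at_z(p,(u[0]/1.4,u[1]/1.4),125)-C; print(k,(X@bx).round(1),(X@by).round(1))
```

```text
(-43, 65) -42.1 64.5
(43, 65) 42.7 65.5
(43, -65) 42.7 -64.5
(103, 103) 101.5 100.9
(103, -103) 100.8 -102.3
(-103, 103) -100.8 103.4
```

arm_command([
  [[0,0,-0.5,0,0,0,-1],[0,0,-0.5,0,0,0,-1],[0,0,-0.45,0,0,0,-1],[0,0,0,0,0,0,-1],[0,0,0,0,0,0,-1]],
])

```text
t: 8.5
tool_pos: [626.8, 105.3, 253.5]
eef_rot: [-2.512, -0.0, 1.29]
contact_force: [0.0, 0.4, -3.0]
gripper_width: 23.4
grip_force: 60.5
```

arm_command([
  [[0.16,-0.05,-0.18,0,0,0,-1],[0.16,-0.05,-0.18,0,0,0,-1],[0.16,-0.04,-0.18,0,0,0,-1],[0.16,-0.04,-0.18,0,0,0,-1],[0,0,0,0,0,0,-1]],
])

```text
t: 9.0
tool_pos: [646.4, 99.6, 230.9]
eef_rot: [-2.511, 0.0, 1.29]
contact_force: [-0.1, 0.0, -3.3]
gripper_width: 23.5
grip_force: 60.5
```

```bash
python3 st.py 0,108,34 4,104,32 8,100,30 8,92,26 8,84,22 8,76,18
```

```text
t 9.0 tcp [646.4  99.6 230.9] F [-0.1  0.  -3.3] w 23.5
base x,y,z -3.8 0.8 111.3 lean 36.1 side lean -0.0 closing yaw -16.1
0,108,34 scaled [-0.03, -0.02, -0.01] [-0.0047, -0.0169, 0.0008]
4,104,32 scaled [-0.01, 0.0, -0.04] [-0.0046, -0.016, -0.0]
8,100,30 scaled [-0.01, 0.0, -0.04] [-0.0046, -0.016, 0.0]
8,92,26 scaled [-0.29, 0.08, -0.11] [-0.0092, -0.032, 0.0]
8,84,22 scaled [-0.3, 0.09, -0.13] [-0.0092, -0.032, -0.0]
8,76,18 scaled [-0.31, 0.09, -0.15] [-0.0092, -0.032, 0.0]
```

arm_command([
  [[-0.02,-0.02,-0.01,-0.0046,-0.0165,0,-1],[-0.01,0,-0.04,-0.0046,-0.016,0,-1],[-0.01,0,-0.04,-0.0046,-0.016,0,-1],[0,0,0,0,0,0,-1],[0,0,0,0,0,0,-1]],
])

```text
t: 9.5
tool_pos: [644.7, 99.4, 229.8]
eef_rot: [-2.618, -0.001, 1.29]
contact_force: [-0.6, 0.3, -2.0]
gripper_width: 23.5
grip_force: 60.5
```

```bash
python3 st.py 8,96,28 8,92,26 8,88,24 8,84,22 8,76,18
```

```text
t 9.5 tcp [644.7  99.4 229.8] F [-0.6  0.3 -2. ] w 23.5
base x,y,z 7.9 0.2 101.7 lean 30.0 side lean -0.1 closing yaw -16.0
8,96,28 scaled [-0.14, 0.04, -0.1] [-0.005, -0.0161, 0.0006]
8,92,26 scaled [-0.15, 0.04, -0.06] [-0.0046, -0.016, 0.0]
8,88,24 scaled [-0.15, 0.04, -0.06] [-0.0046, -0.016, -0.0]
8,84,22 scaled [-0.15, 0.04, -0.07] [-0.0046, -0.016, -0.0]
8,76,18 scaled [-0.31, 0.09, -0.15] [-0.0092, -0.032, 0.0]
```

arm_command([
  [[-0.14,0.04,-0.1,-0.0046,-0.016,0,-1],[-0.15,0.04,-0.06,-0.0046,-0.016,0,-1],[-0.15,0.04,-0.06,-0.0046,-0.016,0,-1],[-0.15,0.04,-0.07,-0.0046,-0.016,0,-1],[0,0,0,0,0,0,-1]],
])

```text
t: 10.0
tool_pos: [626.5, 104.4, 221.1]
eef_rot: [-2.757, -0.001, 1.291]
contact_force: [-0.2, 0.0, -2.9]
gripper_width: 23.5
grip_force: 60.5
```

```bash
python3 st.py 8,76,18 4,72,16 0,66,12 0,60,6 0,52,0
```

```text
t 10.0 tcp [626.5 104.4 221.1] F [-0.2  0.  -2.9] w 23.5
base x,y,z 7.5 -0.1 83.9 lean 22.0 side lean -0.1 closing yaw -16.0
8,76,18 scaled [-0.3, 0.09, -0.15] [-0.0095, -0.0321, 0.0004]
4,72,16 scaled [-0.29, 0.08, -0.08] [-0.0046, -0.016, 0.0]
0,66,12 scaled [-0.45, 0.13, -0.12] [-0.0092, -0.032, 0.0]
0,60,6 scaled [-0.49, 0.14, -0.12] [-0.0138, -0.0481, 0.0]
0,52,0 scaled [-0.5, 0.14, -0.24] [-0.0138, -0.0481, -0.0]
```

arm_command([
  [[-0.15,0.04,-0.07,-0.0046,-0.016,0,-1],[-0.15,0.05,-0.08,-0.0046,-0.016,0,-1],[-0.29,0.08,-0.08,-0.0046,-0.016,0,-1],[-0.22,0.06,-0.06,-0.0046,-0.016,0,-1],[-0.23,0.07,-0.06,-0.0046,-0.016,0,-1]],
])

```text
t: 10.5
tool_pos: [595.9, 113.0, 210.1]
eef_rot: [-2.931, -0.001, 1.29]
contact_force: [0.2, 0.3, -3.6]
gripper_width: 23.7
grip_force: 60.4
```

arm_command([
  [[-0.25,0.07,-0.06,-0.007,-0.024,0,-1],[-0.25,0.07,-0.06,-0.007,-0.024,0,-1],[-0.25,0.07,-0.12,-0.007,-0.024,0,-1],[-0.25,0.07,-0.12,-0.007,-0.024,0,-1],[0,0,0,0,0,0,-1]],
])

```text
t: 11.0
tool_pos: [564.6, 121.9, 199.4]
eef_rot: [-3.139, 0.001, 1.291]
contact_force: [0.3, -0.4, -3.4]
gripper_width: 23.2
grip_force: 60.5
```

```bash
python3 st.py 0,42,0
```

```text
t 11.0 tcp [564.6 121.9 199.4] F [ 0.3 -0.4 -3.4] w 23.2
base x,y,z -1.7 -0.6 51.4 lean 0.1 side lean 0.0 closing yaw -16.0
0,42,0 scaled [0.05, 0.0, -0.31] [0.0, -0.0012, 0.0003]
```

arm_command([
  [[0.05,0,-0.1,0,0,0,-1],[0,0,-0.1,0,0,0,-1],[0,0,-0.1,0,0,0,-1],[0,0,-0.07,0,0,0,-1],[0,0,-0.05,0,0,0,-1]],
])

```text
t: 11.5
tool_pos: [567.5, 121.4, 186.5]
eef_rot: [-3.141, 0.0, 1.29]
contact_force: [-0.2, -0.7, -3.0]
gripper_width: 23.3
grip_force: 60.4
```

arm_command([
  [[0,0,-0.04,0,0,0,-1],[0,0,-0.04,0,0,0,-1],[0,0,-0.04,0,0,0,-1],[0,0,0,0,0,0,-1],[0,0,0,0,0,0,-1]],
])

```text
t: 12.0
tool_pos: [567.4, 121.6, 183.4]
eef_rot: [3.142, -0.0, 1.291]
contact_force: [-0.4, 0.3, -3.1]
gripper_width: 23.3
grip_force: 60.4
```

arm_command([
  [[0,0,-0.04,0,0,0,-1],[0,0,-0.04,0,0,0,-1],[0,0,-0.04,0,0,0,-1],[0,0,0,0,0,0,-1],[0,0,0,0,0,0,-1]],
])

```text
t: 12.5
tool_pos: [567.4, 121.5, 179.7]
eef_rot: [3.142, 0.0, 1.291]
contact_force: [0.5, 0.1, -2.7]
gripper_width: 23.3
grip_force: 60.4
```

arm_command([
  [[0,0,-0.04,0,0,0,-1],[0,0,-0.04,0,0,0,-1],[0,0,-0.04,0,0,0,-1],[0,0,0,0,0,0,-1],[0,0,0,0,0,0,-1]],
])

```text
t: 13.0
tool_pos: [567.4, 121.5, 176.1]
eef_rot: [-3.142, 0.0, 1.291]
contact_force: [0.9, -0.4, -3.5]
gripper_width: 23.5
grip_force: 60.4
```

arm_command([
  [[0,0,-0.04,0,0,0,-1],[0,0,-0.04,0,0,0,-1],[0,0,0,0,0,0,-1],[0,0,0,0,0,0,-1],[0,0,0,0,0,0,-1]],
])

```text
t: 13.5
tool_pos: [567.4, 121.5, 173.7]
eef_rot: [3.141, 0.0, 1.291]
contact_force: [1.0, 0.3, -4.0]
gripper_width: 23.6
grip_force: 60.4
```

arm_command([
  [[0,0,-0.04,0,0,0,-1],[0,0,-0.04,0,0,0,-1],[0,0,-0.04,0,0,0,-1],[0,0,0,0,0,0,-1],[0,0,0,0,0,0,-1]],
])

```text
t: 14.0
tool_pos: [567.5, 121.5, 170.4]
eef_rot: [3.141, -0.0, 1.291]
contact_force: [-0.4, -0.5, 2.4]
gripper_width: 23.5
grip_force: 61.1
```

arm_command([
  [[0,0,-0.04,0,0,0,-1],[0,0,-0.04,0,0,0,-1],[0,0,0,0,0,0,-1],[0,0,0,0,0,0,-1],[0,0,0,0,0,0,-1]],
])

```text
t: 14.5
tool_pos: [567.5, 121.4, 168.3]
eef_rot: [3.141, -0.0, 1.291]
contact_force: [-2.9, -2.1, 8.3]
gripper_width: 23.2
grip_force: 61.9
```

arm_command([
  [[0,0,0.04,0,0,0,-1],[0,0,0.03,0,0,0,-1],[0,0,0,0,0,0,-1],[0,0,0,0,0,0,-1],[0,0,0,0,0,0,-1]],
])

```text
t: 15.0
tool_pos: [567.5, 121.5, 169.8]
eef_rot: [3.141, -0.0, 1.291]
contact_force: [-1.5, -1.6, 3.9]
gripper_width: 23.4
grip_force: 61.4
```

arm_command([
  [[0,0,0.04,0,0,0,-1],[0,0,0,0,0,0,-1],[0,0,0,0,0,0,-1],[0,0,0,0,0,0,-0.42],[0,0,0,0,0,0,-0.38]],
])

```text
t: 15.5
tool_pos: [567.3, 121.6, 170.8]
eef_rot: [-3.141, 0.0, 1.291]
contact_force: [-0.1, 0.1, 0.4]
gripper_width: 26.5
grip_force: 0.0
```

arm_command([
  [[0,0,0,0,0,0,-0.3],[0,0,0,0,0,0,-0.2],[0,0,0,0,0,0,0],[0,0,0,0,0,0,0.5],[0,0,0,0,0,0,1]],
])

```text
t: 16.0
tool_pos: [567.4, 121.5, 171.0]
eef_rot: [3.141, -0.0, 1.29]
contact_force: [0.0, 0.3, -0.1]
gripper_width: 70.6
grip_force: 0.0
```

arm_command([
  [[0,0,0,0,0,0,1],[0,0,0,0,0,0,1],[0,0,0,0,0,0,1],[0,0,0,0,0,0,1],[0,0,0,0,0,0,1]],
])

```text
t: 16.5
tool_pos: [567.4, 121.5, 171.0]
eef_rot: [3.142, 0.0, 1.291]
contact_force: [0.2, -1.1, 0.2]
gripper_width: 85.4
grip_force: 0.0
```

Run:
```python
from h import *
p=snapshot("wrist"); s=get_state(); print(s["gripper_width"],s["contact_force"].round(1),s["tool_pos"].round(1))
q=snapshot("side")
for n,pic in(("w",p),("side",q)):
    for r in regions_of("wide_foot",pic): print(n,r["conf"],r["extent"])
c=lambda z:(567.4,121.5,z)
print("pred top w",proj(p,c(209)),"side top",proj(q,c(209)),"roof",proj(q,c(125)))
```

```text
85.49111593667615 [ 0.4  0.1 -0. ] [567.4 121.5 171. ]
w 0.89 [216.8, 138.6, 119.6, 215.4]
w 0.86 [0.0, 152.9, 98.8, 102.8]
w 0.66 [60.2, 276.9, 53.9, 69.6]
side 0.96 [195.2, 186.9, 36.4, 73.4]
side 0.69 [175.5, 168.5, 30.8, 69.7]
side 0.68 [254.6, 150.0, 8.0, 38.7]
pred top w [275.91415576 328.70018111] side top [258.37160499 150.75595532] roof [259.60566317 177.97657775]
```

The foot stands as predicted, so I'll retract straight up.

arm_command([
  [[0,0,0.3,0,0,0,1],[0,0,0.6,0,0,0,1],[0,0,0.8,0,0,0,1],[0,0,0.8,0,0,0,1],[0,0,0.8,0,0,0,1]],
])

```text
t: 17.2
tool_pos: [567.3, 121.5, 271.7]
eef_rot: [3.141, -0.0, 1.291]
contact_force: [0.0, 0.3, -0.1]
gripper_width: 85.7
grip_force: 0.0
```

arm_command([
  [[0,0,0.8,0,0,0,1],[0,0,0.4,0,0,0,1],[0,0,0,0,0,0,1],[0,0,0,0,0,0,1],[0,0,0,0,0,0,1]],
])

```text
t: 17.7
tool_pos: [567.1, 121.5, 304.8]
eef_rot: [-3.14, 0.001, 1.29]
contact_force: [0.9, 0.2, -0.6]
gripper_width: 85.5
grip_force: 0.0
```

Run:
```python
from h import *
p=snapshot("side"); q=snapshot("wrist")
for n,pic in(("side",p),("w",q)):
    for k in("wide_foot","small_foot"):
        for r in regions_of(k,pic): print(n,k,r["conf"],r["extent"])
for z in(209,164,125): print(z,proj(p,(567.4,121.5,z)).round(1),proj(q,(567.4,121.5,z)).round(1))
c=np.array([proj(q,(567.4+50*np.cos(a),121.5+50*np.sin(a),38)) for a in np.linspace(0,6.28,40)]); print("base pred w",c.min(0).round(),c.max(0).round())
```

```text
side wide_foot 0.81 [172.0, 170.5, 33.7, 69.4]
side wide_foot 0.73 [197.5, 188.1, 33.4, 69.3]
side wide_foot 0.5 [255.3, 151.3, 8.5, 35.9]
side small_foot 0.83 [321.0, 224.4, 29.8, 78.2]
w wide_foot 0.79 [0.0, 135.9, 146.9, 103.3]
w wide_foot 0.63 [233.6, 125.3, 84.7, 102.4]
209 [258.4 150.8] [276.8 211.5]
164 [259.  165.5] [276.9 194.6]
125 [259.6 178. ] [276.9 183.5]
base pred w [235. 123.] [318. 205.]
```

The base shows under the hatch where predicted, the head stands upright out of it, and the small foot hasn't moved. Handing in.

```bash
python3 -c "
from cell import *
print(sign_off())"
```

```text
the job is handed in; nothing more can be done
None
```

The wide foot was lowered gently onto the tray and released, and it stands upright with its base under the roof and its head out of the hatch; the small foot is untouched and the job is handed in, at about 18 s.

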